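# File an assortment case in the rack and close the end stop

## Task

Take the clear assortment case out of the sloped stand and stand it on its short end in the blue rack beside the two cases there, flat sides facing its neighbours, and let go of it. Then push the rack's sliding end stop up until all three cases are pressed firmly together against the end wall, without crushing them, and leave them upright and snug. Do not knock the other cases over or disturb the things around.

Things in the scene. Friction and masses are not known exactly. Their poses are not given: they have to be found in the camera images.
- rack: Blue steel rack, fixed. Origin: centre of its underside; x across, y along the row of cases, z up. Floor top at z = 0.010, from y = -0.168 to 0.122. Fixed end wall: inner face at y = +0.110, top at z = 0.141. Lips at x = +-0.073 rise 10 mm above the floor, leaving 146 mm between them for a case. Place and yaw vary.
- stop (a joint): Sliding end stop: upright plate 140 mm wide, top 117 mm above the bench. Value in m: 0 = fully open, grows toward the end wall (rack +y), up to 0.135; starts at 0.010 to 0.045. Its inner face is at rack y = -0.085 + value; a tight row of three cases stops it at about 0.105. Stays where left; about 2 N slides it alone, up to about 12 N while it moves the whole row.
- stop_pad (a point): Centre of the outer face of the black thumb pad (70 wide, 50 tall) on the stop's back, 85 mm above the bench; push it toward rack +y. Axes as the rack's. The stop's inner face is 14.5 mm toward +y from here. Lower down a foot reaches 38 mm out toward -y, up to 18 mm above the bench, with ribs 28 mm either side up to 44 mm above the bench.
- stand: Sloped aluminium stand, fixed, base 150 (x) x 180 mm (y). Origin: centre of its underside. The case leans on its slope, 32 degrees from vertical, top toward the stand's -y, long sides up the slope. The slope supports the lower 122 mm of the case; a gutter with an 18 mm lip holds its foot.
- case_new_mid (a point): Centre of the case to file: clear flat compartment case, lid shut, 30 mm thick (local z), 185 long (local y), 128 wide (local x), about 0.25 kg. Starts in the stand with local +y up the slope (32 degrees from vertical, toward stand -y) and +z square off the slope; its upper 60 mm stands free of the stand. Filed upright its centre is 0.103 above the bench.
- case_new: The same case; origin at the centre of its underside face, 15 mm along local -z from its centre; axes the same.
- case_a_mid (a point): Centre of the first case already in the rack, next to the end wall; same make and size, standing on its short end with local y up, loose.
- case_a: The same first case; origin at the centre of its underside face.
- case_b_mid (a point): Centre of the second case already in the rack, on the stop's side of the first, with gaps of 1 to 15 mm in the row; same make and size, loose, easily toppled until the row is tight.
- case_b: The same second case; origin at the centre of its underside face.
- flux_bottle: Bystander: brown bottle with white cap, 37 mm wide, 82 mm tall, standing behind; origin at its foot.
- solder_spool: Bystander: orange spool, 89 x 70 mm, 46 mm tall; origin at its underside.
- paste_jar1: Bystander: grey jar with white lid, 45 mm wide, 37 mm tall, at the back right; origin at its underside.
- multimeter: Bystander: teal multimeter lying flat, 150 x 78 x 46 mm, at the back left; origin at its underside.
There are look-alikes about, which are no part of the job. Leave any orange or purple look-alike of the case_b alone.

How it is judged:
On the way, in this order (a step that is already met when the one before it is completed fails the run):
1. the case stands upright on the rack's floor with its two fellows, released, the stop not yet closed (angle between the y axis of case_new_mid and the z axis of rack, either way round below 0.08 rad and z of case_new_mid in the frame of rack between 0.097 and 0.109 m and x of case_new_mid in the frame of rack between -0.025 and 0.025 m and y of case_new_mid in the frame of rack between -0.06 and 0.11 m and contact force between the fingers and case_new below 0.05 N and value of joint stop below 0.1 m), for 0.2 s.
2. the stop is pushed up until the row is pressed together with at least 3 N ((contact force between case_new and case_a above 3 N or contact force between case_new and case_b above 3 N) and value of joint stop above 0.1025 m), for 0.1 s.
At the end, for the whole second after the job is handed in: All three cases stand upright (within 0.08 rad) on the rack floor between end wall and stop, centred across the rack within 25 mm, with at most about 2.5 mm of play left in the whole row (stop value above 0.1025), released and at rest (angle between the y axis of each of case_new_mid, case_a_mid, case_b_mid and the z axis of rack, either way round below 0.08 rad and z of case_new_mid in the frame of rack between 0.097 and 0.109 m and x of case_new_mid in the frame of rack between -0.025 and 0.025 m and y of case_new_mid in the frame of rack between 0.02 and 0.11 m and z of case_a_mid in the frame of rack between 0.097 and 0.109 m and x of case_a_mid in the frame of rack between -0.025 and 0.025 m and y of case_a_mid in the frame of rack between 0.02 and 0.11 m and z of case_b_mid in the frame of rack between 0.097 and 0.109 m and x of case_b_mid in the frame of rack between -0.025 and 0.025 m and y of case_b_mid in the frame of rack between 0.02 and 0.11 m and value of joint stop above 0.1025 m and linear speed of each of case_new, case_a, case_b below 0.01 m/s); the robot touches nothing.
It fails at once if the cases are pressed together with more than 40 N (contact force between case_new and case_a above 40 N or contact force between case_new and case_b above 40 N).
It fails at once if a case already in the rack is knocked over (tips more than 0.35 rad) (angle between the y axis of any of case_a_mid, case_b_mid and the z axis of rack, either way round above 0.35 rad).
It fails at once if a bystander is moved more than 30 mm (distance of any of flux_bottle, solder_spool, paste_jar1, multimeter from where it was at the start of the episode above 0.03 m).
It also fails if it takes over 58 s, if anything falls off the work surface, if the arm or the gripper's body presses on something with over 40 N, if the wrist force passes 120 N, or if a joint passes its speed limit or range.

## Robot

A 7-joint arm with a two-finger parallel gripper is mounted at the origin on a cart in front of the work surface, level with it; the furniture and walls round the work are solid. World frame = base frame: x ahead of the robot, y to its left, z up, the work surface at z = 0. Lengths are in m, angles in rad, forces in N, time in s.
With the tool pointing down it reaches from about 0.4 to 0.9 m from the base axis. Payload 5.5 kg.
Tool frame: the origin (TCP) lies midway between the tips of the shut fingers; the grasp point (between the pads) lies 19 mm behind it (manip.tcp_to_grasp is the distance from the TCP to the grasp point, in m); z points along the fingers, y is the line along which they close (so a half turn about z gives the same grasp; the last joint's range is limited). The gripper opens to 85 mm and grips with 20 to 120 N. Pads are 22 mm wide; open, the fingers measure 114 mm over their backs; the gripper's body (76 mm by 85 mm) begins 54 mm behind the grasp point. The pads swing forward as they close: fully open they stand 13 mm farther back than shut.
Start: joints at [-1.082, 0.501, -0.427, 1.55, 0.221, 1.138, -0.21], TCP at [0.145, 0.634, 0.231] pointing down, gripper open.
Joint ranges: [-2.88, 2.88], [-0.31, 2.03], [-1.54, 1.56], [0.2, 2.42], [-1.41, 4.55], [0.19, 2.02], [-2.57, 2.57]. Speed limits (rad/s): [2.57, 2.57, 3.14, 3.14, 3.14, 3.14, 3.14].

## Interface

Orientations are given as a unit quaternion [w, x, y, z].
In Python, from rig import manip gives the robot as it stands.
- The arm moves only by the tool arm_command, never from a script. Its argument "increments" is a list of rows, each an object with "slide": the shift along the world's x, y, z scaled (see below), a list of three; "delta_rot": the turn, a rotation vector about the world's x, y, z scaled (see below), a list of three. A call has 1 to 5 rows; each row shifts and turns the commanded pose from where the row before left it; what a row does not reach is not made up. The controller multiplies each number of a shift by 0.04 m and each number of a turn by 4 degrees. A row lasts 1/10 s, in which the tool goes at most 50 mm and 8.59 degrees, less where a joint would pass 70% of its speed; a pose out of reach is approached as far as the arm can. A call with a number of a shift or a turn outside -1 to 1 is refused whole. A call with a gripper value outside its range is refused whole. "claw" is the opening, from -1 (shut) to 1 (fully open), set as the call begins (left out, the last holds). The fingers move at their own pace and stop on an object; the grip force is fixed at half the most. Time passes only in rows, so rows that do not move let the fingers close. It gives the time, the measured TCP pose, the force, the opening and the grip force at its end, in the units of the state.
- manip.sense(): the state, without advancing time (a new reading comes with each control period).
- manip.grab_frame(name): name is "side" or "top" or "wrist"; returns a dict with "img" (420x560x3 uint8, red, green, blue), "fx", "fy", "cx", "cy" (pixels), "pose" (4x4, takes a point from camera to world coordinates); the wrist camera has in their place "T_tool_cam" (4x4, takes a point from camera to tool coordinates, whose origin is the TCP and whose axes are the flange's). Camera axes: x right, y down, z forward; pixel columns grow to the right and rows downward; lengths in m; the calibration is good to about 2 mm. A picture is of the moment at which its call begins: read the wrist's pose just before it. There is no depth.
- manip.close_job(): hands the job in; it is judged then, once.
The state is a dict: "clock": time; "qpos": joint angles; "qd": joint speeds; "joint_efforts": joint torques, N m; "tool_pos": TCP position; "tool_rot": TCP orientation; "contact_force": force on the tool from outside, world axes, zero at the start; "moment": the same for the moment, N m; "finger_gap": finger opening in m; "finger_force": force on a finger pad.
Only numpy, scipy, OpenCV 4.12 (cv2) and the standard library are available. Lean on these libraries where they do the work, as an engineer would, in place of code of your own. Each camera call takes 0.05 s, during which the arm holds its last target. There are 200 camera calls.

## Working session

There is one attempt and no reset: what is moved stays moved. The work goes in short steps, Python scripts to look and compute and a tool call to move; the robot and the scene stay as the last step left them, time stands still between calls to the robot, and variables do not carry over. Pictures are saved under pics/ and viewed, at most 10 in all, crops included, and the job is handed in when it is done.

Besides the shell and the picture viewer there is one more tool, called by a JSON object that holds its "fn" and its "kwargs". arm_command: Moves the arm, as the interface text tells. Its arguments: {"type":"object","properties":{"increments":{"type":"array"},"claw":{"type":"number"}},"required":["increments"]}

```bash
ls; mkdir -p pics; python3 - <<'E'
from rig import manip
import cv2,numpy as np
s=manip.sense();print(s)
for n in("side","top"):
    f=manip.grab_frame(n);cv2.imwrite(f"pics/{n}0.png",f["img"][:,:,::-1]);np.savez(f"pics/{n}0.npz",**f)
    print(n,f["fx"],f["fy"],f["cx"],f["cy"],np.round(f["pose"],3).tolist())
E
```

```text
pics
{'clock': 0.0, 'qpos': array([-1.08184278,  0.5018271 , -0.42680329,  1.55144047,  0.2208003 ,
        1.13826062, -0.21030268]), 'qd': array([-0.00201848, -0.00032123, -0.00117393,  0.00278357, -0.00063399,
       -0.00034616, -0.00126224]), 'joint_efforts': array([-1.19031407e-03, -5.69511724e+01, -5.81666842e+00, -2.80937845e+01,
        1.04041054e-02,  1.19633987e-02, -1.54985077e-05]), 'tool_pos': array([0.14537983, 0.63284349, 0.23027737]), 'tool_rot': array([-1.43168784e-04,  1.12606874e-01,  9.93639174e-01, -9.28664544e-04]), 'contact_force': array([-1.13429719,  0.1223681 , -0.02924399]), 'moment': array([0.00559162, 0.01134272, 0.05911089]), 'finger_force': 0.0, 'finger_gap': 0.085475737605332}
side 406.02215977097165 406.02215977097165 279.89405596020623 210.61948150694673 [[1.0, -0.025, -0.008, 0.545], [-0.007, -0.542, 0.84, -0.892], [-0.026, -0.84, -0.542, 0.641], [0.0, 0.0, 0.0, 1.0]]
top 508.3355327809249 508.3355327809249 277.1764757325506 208.31563475667076 [[0.027, -0.989, 0.148, 0.353], [-1.0, -0.026, 0.007, -0.058], [-0.003, -0.148, -0.989, 1.315], [0.0, 0.0, 0.0, 1.0]]
```

View pics/top0.png

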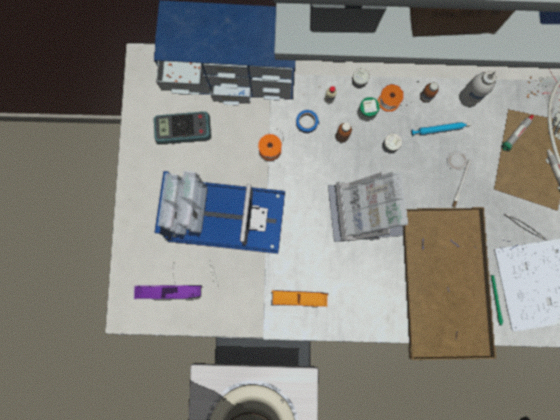

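View pics/side0.png

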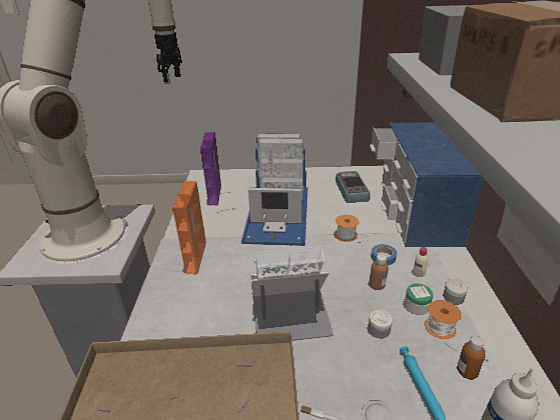

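The top view shows the rack at px (222,217), with its wall on the left (world +y), two clear cases at (182,205) and the stop at (247,213). The clear case leans in the stand at (368,208). The look-alikes are purple at (168,292) and orange at (300,298). The case I want is the clear one in the stand, because it is the only clear case outside the rack. I'll check that in an enlarged crop.

```bash
cat > h.py <<'E'
import numpy as np,cv2
def ray(f,u,v):
    d=np.array([(u-f["cx"])/f["fx"],(v-f["cy"])/f["fy"],1.]);P=f["pose"];return P[:3,3],P[:3,:3]@d
def onz(f,u,v,z):
    o,d=ray(f,u,v);return o+d*(z-o[2])/d[2]
def tri(f1,p1,f2,p2):
    o1,d1=ray(f1,*p1);o2,d2=ray(f2,*p2)
    t=np.linalg.lstsq(np.c_[d1,-d2],o2-o1,rcond=None)[0];a=o1+d1*t[0];b=o2+d2*t[1];return (a+b)/2,np.linalg.norm(a-b)
def load(n):return dict(np.load(n))
E
python3 - <<'E'
from h import *
t=load("pics/top0.npz");s=load("pics/side0.npz")
a=cv2.resize(t["img"][165:260,145:418],None,fx=2.9,fy=2.9,interpolation=2)
cv2.imwrite("pics/c1.png",a[:,:,::-1])
b=cv2.resize(s["img"][125:345,235:345],None,fx=2.7,fy=2.7,interpolation=2)
cv2.imwrite("pics/c2.png",b[:,:,::-1])
m=cv2.inRange(cv2.cvtColor(t["img"],cv2.COLOR_RGB2HSV),(105,120,50),(125,255,255));m[:160]=0;m[270:]=0;m[:,300:]=0
m=cv2.morphologyEx(m,cv2.MORPH_CLOSE,np.ones((9,9)))
c=max(cv2.findContours(m,0,2)[0],key=cv2.contourArea);print(cv2.minAreaRect(c));print(cv2.approxPolyDP(c,3,True)[:,0].tolist())
E
```

```text
((224.37196350097656, 215.65243530273438), (113.52361297607422, 61.73122024536133), 6.340191841125488)
[[165, 236], [174, 241], [276, 252], [283, 192], [206, 183], [202, 231]]
```

View pics/c1.png

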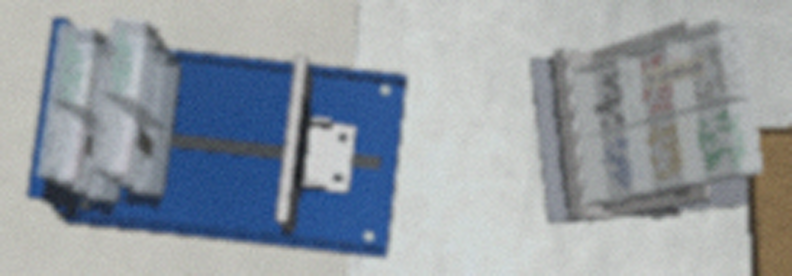

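View pics/c2.png

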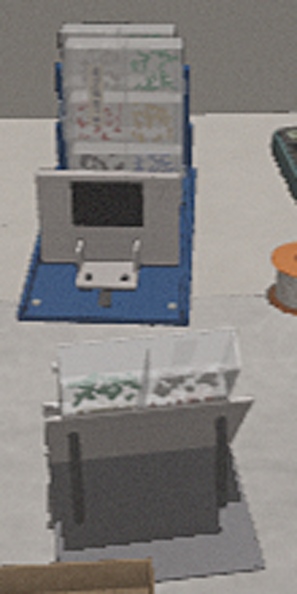

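The first crop shows the clear case on the stand, with its top end towards the right at crop (720–762, 22–172) and its foot in the gutter at x≈560. The stop plate is at crop x≈290. The side crop shows the top of the case standing free of the slope plate, with its top edge from (57,345) to (238,330). This is the target, since it is clear and not orange or purple.

```bash
python3 - <<'E'
from h import *
np.set_printoptions(precision=3,suppress=True)
t=load("pics/top0.npz");s=load("pics/side0.npz")
T=lambda u,v:(145+(u+.5)/2.9-.5,165+(v+.5)/2.9-.5)
S=lambda u,v:(235+(u+.5)/2.7-.5,125+(v+.5)/2.7-.5)
for n,p,z in[("rack R far",(405,75),.01),("rack R near",(386,255),.01),("rack near L",(70,222),.02),("rack far mid",(180,52),.02),
 ("stop far",(305,57),.117),("stop near",(285,228),.117),("b far",(155,25),.195),("b near",(128,175),.195),("b farR",(180,50),.1),
 ("stand L far",(533,60),.005),("stand L near",(550,220),.005),("stand Rnear",(750,205),.005)]:
    print(n,onz(t,*T(*p),z))
for n,p,z in[("stand near(-y) L",(65,552),.005),("R",(264,567),.005),("rack L",(20,318),.01),("R",(188,322),.01)]: print("side",n,onz(s,*S(*p),z))
for n,p,q in[("top xfar",(720,22),(238,330)),("top xnear",(762,172),(57,345)),("xfar back",(735,45),(243,368))]:
    print(n,tri(t,T(*p),s,S(*q)))
for z in(.16,.18,.195):print(z,onz(t,*T(720,22),z),onz(t,*T(762,172),z),onz(s,*S(238,330),z),onz(s,*S(57,345),z))
E
```

```text
rack R far [ 0.595 -0.066  0.01 ]
rack R near [ 0.433 -0.053  0.01 ]
rack near L [0.454 0.226 0.02 ]
rack far mid [0.609 0.136 0.02 ]
stop far [0.588 0.018 0.117]
stop near [0.446 0.029 0.117]
b far [0.595 0.13  0.195]
b near [0.478 0.145 0.195]
b farR [0.595 0.124 0.1  ]
stand L far [ 0.613 -0.181  0.005]
stand L near [ 0.468 -0.198  0.005]
stand Rnear [ 0.487 -0.376  0.005]
side stand near(-y) L [ 0.49  -0.339  0.005]
side R [ 0.634 -0.357  0.005]
side rack L [ 0.437 -0.06   0.01 ]
side R [ 0.596 -0.072  0.01 ]
top xfar (array([ 0.613, -0.31 ,  0.185]), np.float64(0.003063906528118499))
top xnear (array([ 0.494, -0.338,  0.199]), np.float64(0.0027805301071509056))
xfar back (array([ 0.608, -0.327,  0.164]), np.float64(0.019045449602257774))
0.16 [ 0.617 -0.316  0.16 ] [ 0.497 -0.348  0.16 ] [ 0.618 -0.278  0.16 ] [ 0.491 -0.29   0.16 ]
0.18 [ 0.613 -0.312  0.18 ] [ 0.495 -0.343  0.18 ] [ 0.615 -0.303  0.18 ] [ 0.493 -0.315  0.18 ]
0.195 [ 0.609 -0.308  0.195] [ 0.493 -0.339  0.195] [ 0.613 -0.322  0.195] [ 0.495 -0.334  0.195]
```

{"fn": "arm_command", "kwargs": {"increments": [{"slide": [0.85, -0.8, 0.4], "delta_rot": [0, 0, 1]}, {"slide": [0.85, -0.8, 0.4], "delta_rot": [0, 0, 1]}, {"slide": [0.85, -0.8, 0.4], "delta_rot": [0, 0, 1]}, {"slide": [0.85, -0.8, 0.4], "delta_rot": [0, 0, 1]}, {"slide": [0.85, -0.8, 0.4], "delta_rot": [0, 0, 0.9]}], "claw": 1}}

```text
clock: 0.6
tool_pos: [0.3165, 0.4717, 0.3115]
tool_rot: [-0.0, -0.06, 0.998, -0.0]
contact_force: [1.1, 0.6, -0.3]
finger_gap: 0.0854
finger_force: 0.0
```

{"fn": "arm_command", "kwargs": {"increments": [{"slide": [0.85, -0.8, 0.4], "delta_rot": [0, 0, 0]}, {"slide": [0.85, -0.8, 0.4], "delta_rot": [0, 0, 0]}, {"slide": [0.85, -0.8, 0.4], "delta_rot": [0, 0, 0]}, {"slide": [0.85, -0.8, 0.4], "delta_rot": [0, 0, 0]}, {"slide": [0.85, -0.8, 0.4], "delta_rot": [0, 0, 0]}]}}

```text
clock: 1.1
tool_pos: [0.4864, 0.3117, 0.3917]
tool_rot: [-0.0, -0.058, 0.998, -0.0]
contact_force: [0.3, 1.0, 0.2]
finger_gap: 0.0852
finger_force: 0.0
```

{"fn": "arm_command", "kwargs": {"increments": [{"slide": [0.2, -1, 0], "delta_rot": [0, 0, 0]}, {"slide": [0.2, -1, 0], "delta_rot": [0, 0, 0]}, {"slide": [0.2, -1, 0], "delta_rot": [0, 0, 0]}, {"slide": [0.2, -1, 0], "delta_rot": [0, 0, 0]}, {"slide": [0.2, -1, 0], "delta_rot": [0, 0, 0]}]}}

```text
clock: 1.6
tool_pos: [0.5253, 0.1118, 0.391]
tool_rot: [-0.0, -0.058, 0.998, -0.0]
contact_force: [0.9, 0.1, 0.4]
finger_gap: 0.0852
finger_force: 0.0
```

```bash
cat >> h.py <<'E'
from scipy.spatial.transform import Rotation as Ro
def wrist(name):
    from rig import manip
    s=manip.sense();f=manip.grab_frame("wrist")
    T=np.eye(4);T[:3,:3]=Ro.from_quat(np.roll(s["tool_rot"],-1)).as_matrix();T[:3,3]=s["tool_pos"]
    f["pose"]=T@f["T_tool_cam"];np.savez(f"pics/{name}.npz",**f);cv2.imwrite(f"pics/{name}.png",f["img"][:,:,::-1])
    print(np.round(s["tool_pos"],4),np.round(T[:3,:3],3).tolist());print(np.round(f["T_tool_cam"],3).tolist(),f["fx"]);return f
E
python3 -c "
from h import *
wrist('w1')"
```

```text
[0.5253 0.1118 0.391 ] [[-0.993, -0.116, -0.001], [-0.116, 0.993, -0.0], [0.001, -0.0, -1.0]]
[[0.0, -0.952, -0.307, 0.078], [1.0, -0.0, 0.0, -0.001], [-0.0, -0.307, 0.952, -0.143], [0.0, 0.0, 0.0, 1.0]] 323.3713686519668
```

{"fn": "arm_command", "kwargs": {"increments": [{"slide": [0.1, -1, 0], "delta_rot": [1, 0, 0]}, {"slide": [0.1, -1, 0], "delta_rot": [1, 0, 0]}, {"slide": [0.1, -1, 0], "delta_rot": [1, 0, 0]}, {"slide": [0.1, -1, 0], "delta_rot": [1, 0, 0]}, {"slide": [0.1, -1, 0], "delta_rot": [1, 0, 0]}]}}

```text
clock: 2.15
tool_pos: [0.5453, -0.0878, 0.3916]
tool_rot: [0.011, -0.057, 0.983, 0.175]
contact_force: [0.4, -0.8, -1.0]
finger_gap: 0.0852
finger_force: 0.0
```

{"fn": "arm_command", "kwargs": {"increments": [{"slide": [0.1, -1, 0], "delta_rot": [1, 0.12, 0]}, {"slide": [0.1, -1, 0], "delta_rot": [1, 0.3, 0]}, {"slide": [0.1, -1, 0], "delta_rot": [1, 0.4, 0]}, {"slide": [0, -1, 0], "delta_rot": [0, 0, 0]}, {"slide": [0, -1, 0], "delta_rot": [0, 0, 0]}]}}

```text
clock: 2.65
tool_pos: [0.5571, -0.2884, 0.3895]
tool_rot: [-0.013, -0.049, 0.959, 0.278]
contact_force: [-0.2, 0.4, 0.5]
finger_gap: 0.0857
finger_force: 0.0
```

```bash
python3 -c "
from h import *
wrist('w2')"
```

```text
[ 0.5571 -0.2884  0.3895] [[-0.995, -0.088, -0.052], [-0.102, 0.841, 0.531], [-0.002, 0.534, -0.846]]
[[-0.0, -0.952, -0.307, 0.078], [1.0, -0.0, 0.0, -0.001], [-0.0, -0.307, 0.952, -0.143], [0.0, 0.0, 0.0, 1.0]] 323.3713686519668
```

View pics/w1.png

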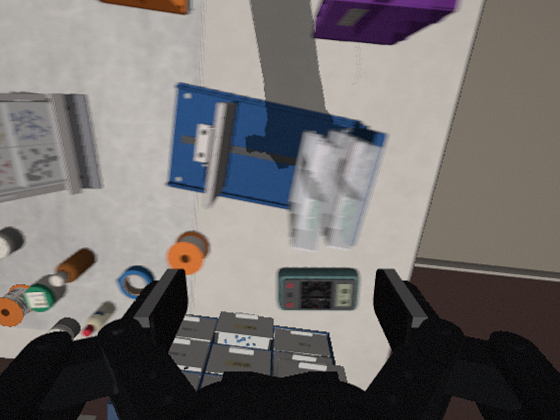

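View pics/w2.png

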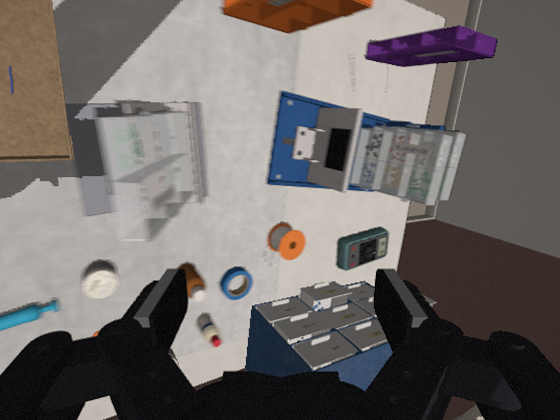

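The w1 view shows the rack from its open end at (180,85)–(168,185), the stop plate near (218,150), and the case tops running down to about (310,245) and (345,245). The w2 view shows the tilted gripper facing the case on the stand at about (150,160). I'll move to pre-grasp and look from closer.

{"fn": "arm_command", "kwargs": {"increments": [{"slide": [0, -0.7, -0.5], "delta_rot": [0, 0, 0]}, {"slide": [0, -0.7, -0.6], "delta_rot": [0, 0, 0]}, {"slide": [0, -0.7, -0.7], "delta_rot": [0, 0, 0]}, {"slide": [0.1, -0.7, -0.7], "delta_rot": [0, 0, 0]}, {"slide": [0, 0, 0], "delta_rot": [0, 0, 0]}]}}

```text
clock: 3.2
tool_pos: [0.5583, -0.4009, 0.2827]
tool_rot: [-0.016, -0.046, 0.959, 0.279]
contact_force: [-1.6, 0.2, -1.1]
finger_gap: 0.0853
finger_force: 0.0
```

```bash
python3 -c "
from h import *
np.set_printoptions(precision=3,suppress=True)
f=wrist('w3')
for n in 'w1',:
  g=load('pics/w1.npz')
  for p,z in [((180,85),.01),((168,185),.01),((231,103),.117),((214,207),.117),((292,245),.195),((321,247),.195),((328,247),.195),((356,247),.195),((306,130),.195),((386,135),.02)]: print(p,onz(g,*p,z))
"
```

```text
[ 0.558 -0.401  0.283] [[-0.995, -0.08, -0.057], [-0.098, 0.84, 0.534], [0.006, 0.537, -0.843]]
[[-0.0, -0.952, -0.307, 0.078], [1.0, -0.0, 0.0, -0.001], [-0.0, -0.307, 0.952, -0.143], [0.0, 0.0, 0.0, 1.0]] 323.3713686519668
(180, 85) [ 0.437 -0.052  0.01 ]
(168, 185) [ 0.596 -0.068  0.01 ]
(231, 103) [0.453 0.042 0.117]
(214, 207) [0.589 0.029 0.117]
(292, 245) [0.598 0.133 0.195]
(321, 247) [0.596 0.166 0.195]
(328, 247) [0.595 0.174 0.195]
(356, 247) [0.592 0.206 0.195]
(306, 130) [0.469 0.131 0.195]
(386, 135) [0.473 0.271 0.02 ]
```

View pics/w3.png

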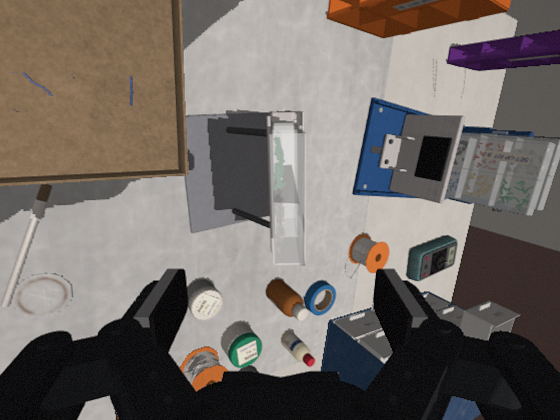

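The w3 view shows the case's top end face square on, at about (270–305, 113–265). That is roughly 33 × 150 px, as expected for 30 × 128 mm at about 0.28 m. It lies slightly right of the finger midline at 281.

```bash
python3 - <<'E'
from h import *
np.set_printoptions(precision=4,suppress=True)
f=load("pics/w3.npz")
img=np.array([(270,113),(303,113),(305,265),(272,265)],float)
obj=np.array([(-.064,-.015,0),(-.064,.015,0),(.064,.015,0),(.064,-.015,0)])
K=np.array([[f["fx"],0,f["cx"]],[0,f["fy"],f["cy"]],[0,0,1.]])
ok,r,t=cv2.solvePnP(obj,img,K,None)
R=f["pose"][:3,:3]@cv2.Rodrigues(r)[0];c=(f["pose"]@np.r_[t[:,0],1])[:3]
print("top centre",c);print(R)
T=np.linalg.inv(f["T_tool_cam"]);Tt=f["pose"]@T
print("in tool",np.linalg.inv(Tt)@np.r_[c,1])
# fixed depth check: fit centre w/ tool-plane at several depths
for d in(.09,.1,.11,.12,.13):
    P=[]
    for u,v in img:
        q=np.array([(u-f["cx"])/f["fx"],(v-f["cy"])/f["fy"],1]);o=f["T_tool_cam"][:3,3];D=f["T_tool_cam"][:3,:3]@q
        P.append((o+D*(d-o[2])/D[2])[:2])
    P=np.array(P);print(d,P.mean(0),np.linalg.norm(P[0]-P[3]),np.linalg.norm(P[0]-P[1]),np.linalg.norm(P[2]-P[3]),P[3]-P[0])
E
```

```text
top centre [ 0.541  -0.3317  0.1829]
[[ 0.9683 -0.0462 -0.2455]
 [-0.0491  0.9284 -0.3682]
 [ 0.2449  0.3686  0.8967]]
in tool [0.0099 0.0059 0.1221 1.    ]
0.09 [0.0141 0.0051] 0.11694209619995277 0.022810009682526413 0.02647271912634588 [-0.1169  0.0005]
0.1 [0.0113 0.0053] 0.12196000772965174 0.02378877279946925 0.02760864679348331 [-0.122   0.0005]
0.11 [0.0086 0.0055] 0.12697791925935065 0.02476753591641207 0.02874457446062073 [-0.127   0.0005]
0.12 [0.0058 0.0058] 0.1319958307890496 0.0257462990333549 0.029880502127758155 [-0.132   0.0005]
0.13 [0.0031 0.006 ] 0.13701374231874855 0.026725062150297726 0.03101642979489558 [-0.137   0.0006]
```

{"fn": "arm_command", "kwargs": {"increments": [{"slide": [-0.06, 0.45, -0.66], "delta_rot": [0, 0, 0]}, {"slide": [-0.06, 0.45, -0.66], "delta_rot": [0, 0, 0]}, {"slide": [-0.06, 0.45, -0.66], "delta_rot": [0, 0, 0]}, {"slide": [0, 0, 0], "delta_rot": [0, 0, 0]}]}}

```text
clock: 3.65
tool_pos: [0.5542, -0.3387, 0.2109]
tool_rot: [-0.014, -0.052, 0.959, 0.28]
contact_force: [0.1, 0.7, -0.2]
finger_gap: 0.0856
finger_force: 0.0
```

```bash
python3 - <<'E'
from h import *
f=wrist('w4')
a=cv2.resize(f["img"][60:360,130:430],(600,600),interpolation=2)
cv2.imwrite("pics/w4c.png",a[:,:,::-1])
E
```

```text
[ 0.5542 -0.3387  0.2109] [[-0.994, -0.092, -0.056], [-0.108, 0.838, 0.535], [-0.003, 0.538, -0.843]]
[[-0.0, -0.952, -0.307, 0.078], [1.0, -0.0, 0.0, -0.001], [-0.0, -0.307, 0.952, -0.143], [0.0, 0.0, 0.0, 1.0]] 323.3713686519668
```

View pics/w4c.png

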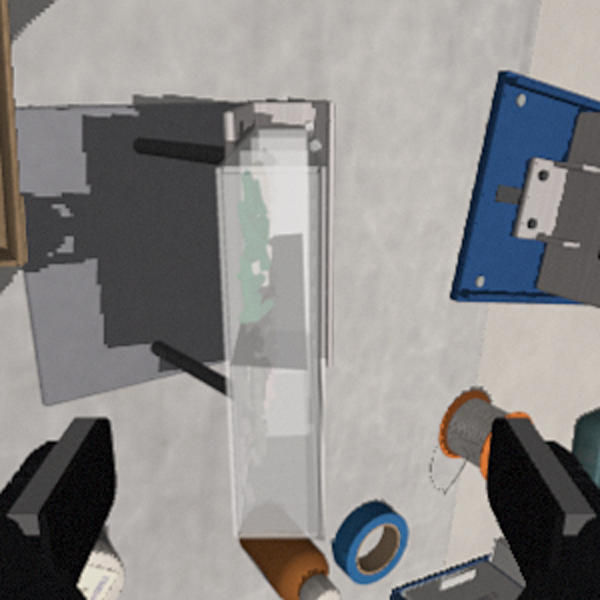

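The close crop shows the end face from crop row 166 (columns 219–321) down to row 538 (columns 236–325). The structure above row 166 is the latch or stand behind the case, so I'm recomputing.

```bash
python3 - <<'E'
from h import *
np.set_printoptions(precision=4,suppress=True)
f=load("pics/w4.npz")
img=np.array([(219,167),(321,167),(325,538),(236,538)])/2+[130,60]
for d in(.03,.035,.04,.045,.05,.055):
    P=[]
    for u,v in img:
        q=np.array([(u-f["cx"])/f["fx"],(v-f["cy"])/f["fy"],1]);o=f["T_tool_cam"][:3,3];D=f["T_tool_cam"][:3,:3]@q
        P.append((o+D*(d-o[2])/D[2])[:2])
    P=np.array(P);print(d,P.mean(0),P[:,0],P[:,1])
E
```

```text
0.03 [ 0.0001 -0.0077] [ 0.0585  0.0585 -0.0584 -0.0584] [-0.022   0.005   0.0074 -0.0211]
0.035 [-0.0022 -0.0079] [ 0.058   0.058  -0.0623 -0.0623] [-0.0226  0.0051  0.0076 -0.0216]
0.04 [-0.0044 -0.0081] [ 0.0574  0.0574 -0.0662 -0.0662] [-0.0232  0.0053  0.0078 -0.0222]
0.045 [-0.0067 -0.0083] [ 0.0568  0.0568 -0.0702 -0.0702] [-0.0238  0.0054  0.0081 -0.0228]
0.05 [-0.0089 -0.0085] [ 0.0563  0.0563 -0.0741 -0.0741] [-0.0244  0.0056  0.0083 -0.0234]
0.055 [-0.0112 -0.0087] [ 0.0557  0.0557 -0.0781 -0.0781] [-0.0251  0.0058  0.0085 -0.024 ]
```

{"fn": "arm_command", "kwargs": {"increments": [{"slide": [0.17, -0.15, -0.11], "delta_rot": [0, 0, 0]}, {"slide": [-0.04, 0.38, -0.6], "delta_rot": [0, 0, 0]}, {"slide": [-0.04, 0.38, -0.6], "delta_rot": [0, 0, 0]}, {"slide": [-0.04, 0.38, -0.6], "delta_rot": [0, 0, 0]}, {"slide": [0, 0, 0], "delta_rot": [0, 0, 0]}]}}

```text
clock: 4.2
tool_pos: [0.5563, -0.3032, 0.1343]
tool_rot: [-0.013, -0.051, 0.959, 0.278]
contact_force: [0.1, 0.6, -0.2]
finger_gap: 0.0856
finger_force: 0.0
```

{"fn": "arm_command", "kwargs": {"increments": [{"slide": [0, 0, 0], "delta_rot": [0, 0, 0]}, {"slide": [0, 0, 0], "delta_rot": [0, 0, 0]}, {"slide": [0, 0, 0], "delta_rot": [0, 0, 0]}, {"slide": [0, 0, 0], "delta_rot": [0, 0, 0]}, {"slide": [0, 0, 0], "delta_rot": [0, 0, 0]}], "claw": -1}}

```text
clock: 4.7
tool_pos: [0.5572, -0.3029, 0.1401]
tool_rot: [-0.011, -0.052, 0.959, 0.279]
contact_force: [-4.7, 4.8, 13.9]
finger_gap: 0.0297
finger_force: 61.0
```

{"fn": "arm_command", "kwargs": {"increments": [{"slide": [0.02, -0.2, 0.34], "delta_rot": [0, 0, 0]}, {"slide": [0.05, -0.45, 0.75], "delta_rot": [0, 0, 0]}, {"slide": [0.05, -0.45, 0.8], "delta_rot": [0, 0, 0]}, {"slide": [0.05, -0.4, 0.9], "delta_rot": [0, 0, 0]}, {"slide": [0, 0, 1], "delta_rot": [0, 0, 0]}]}}

```text
clock: 5.2
tool_pos: [0.5615, -0.3685, 0.287]
tool_rot: [-0.013, -0.048, 0.96, 0.275]
contact_force: [0.6, -0.5, -3.3]
finger_gap: 0.0301
finger_force: 60.5
```

{"fn": "arm_command", "kwargs": {"increments": [{"slide": [0, 0.2, 1], "delta_rot": [0, 0, 0]}, {"slide": [0, 0.6, 0.8], "delta_rot": [0, 0, 0]}, {"slide": [0, 0.8, 0.5], "delta_rot": [-0.5, 0, 0]}, {"slide": [0, 0.8, 0.2], "delta_rot": [-0.7, 0, 0]}, {"slide": [0, 0.8, 0], "delta_rot": [-0.8, 0, 0]}]}}

```text
clock: 5.7
tool_pos: [0.5633, -0.2375, 0.3891]
tool_rot: [-0.014, -0.049, 0.977, 0.207]
contact_force: [0.7, 0.3, -3.8]
finger_gap: 0.0295
finger_force: 60.6
```

```bash
cat >> h.py <<'E'
def need(yaw_deg,pos):
    from rig import manip
    s=manip.sense();R=Ro.from_quat(np.roll(s["tool_rot"],-1))
    y=np.radians(90+yaw_deg);Y=np.array([np.cos(y),np.sin(y),0]);Z=np.array([0,0,-1.]);X=np.cross(Y,Z)
    r=(Ro.from_matrix(np.c_[X,Y,Z])*R.inv()).as_rotvec(degrees=True)
    print("slide units",np.round((np.array(pos)-s["tool_pos"])/.04,2),"rot units",np.round(r/4,2))
E
python3 -c "
from h import *
need(-5,(.528,.081,.33))"
```

```text
slide units [-0.88  7.96 -1.48] rot units [-5.99 -0.14 -2.63]
```

{"fn": "arm_command", "kwargs": {"increments": [{"slide": [-0.1, 1, 0], "delta_rot": [-0.8, 0, -0.33]}, {"slide": [-0.1, 1, 0], "delta_rot": [-0.8, 0, -0.33]}, {"slide": [-0.1, 1, 0], "delta_rot": [-0.8, 0, -0.33]}, {"slide": [-0.1, 1, 0], "delta_rot": [-0.8, 0, -0.33]}, {"slide": [-0.1, 1, 0], "delta_rot": [-0.8, 0, -0.33]}]}}

```text
clock: 6.2
tool_pos: [0.5424, -0.036, 0.388]
tool_rot: [-0.009, 0.01, 0.997, 0.07]
contact_force: [1.7, -0.0, -3.4]
finger_gap: 0.0298
finger_force: 60.5
```

{"fn": "arm_command", "kwargs": {"increments": [{"slide": [-0.1, 1, -0.2], "delta_rot": [-0.8, 0, -0.33]}, {"slide": [-0.1, 1, -0.4], "delta_rot": [-0.8, 0, -0.33]}, {"slide": [-0.1, 0.8, -0.4], "delta_rot": [-0.4, 0, -0.33]}, {"slide": [0, 0.1, -0.4], "delta_rot": [0, 0, 0]}, {"slide": [0, 0, 0], "delta_rot": [0, 0, 0]}]}}

```text
clock: 6.7
tool_pos: [0.5291, 0.0807, 0.3293]
tool_rot: [-0.01, 0.043, 0.999, 0.002]
contact_force: [-1.1, -1.6, -3.5]
finger_gap: 0.0299
finger_force: 60.8
```

```bash
python3 - <<'E'
from h import *
need(-5,(.528,.081,.33))
from rig import manip
f=manip.grab_frame("side");np.savez("pics/side2.npz",**f)
w=wrist("w5")
a=cv2.resize(f["img"][60:260,220:330],(330,600),interpolation=2)
b=cv2.resize(w["img"][:300,60:],(470,282),interpolation=2)
o=np.zeros((600,800,3),np.uint8);o[:,:330]=a;o[:282,330:]=b
cv2.imwrite("pics/m5.png",o[:,:,::-1])
E
```

```text
slide units [-0.03  0.01  0.02] rot units [-0.07 -0.27 -0.02]
[0.5302 0.0787 0.3306] [[-0.996, 0.089, -0.017], [0.089, 0.996, 0.004], [0.017, 0.003, -1.0]]
[[0.0, -0.952, -0.307, 0.078], [1.0, -0.0, 0.0, -0.001], [-0.0, -0.307, 0.952, -0.143], [0.0, 0.0, 0.0, 1.0]] 323.3713686519668
```

View pics/m5.png

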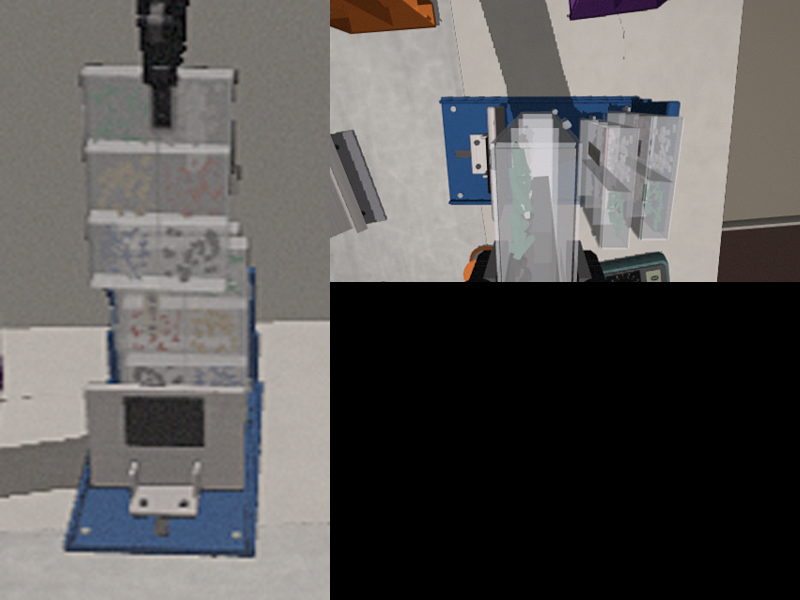

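The side view shows the case hanging upright at crop (82–235, 65–290) above the rack. The wrist view shows clear gaps to case_b on the right and to the stop on the left. Next I'll check its x position and tilt.

```bash
python3 - <<'E'
from h import *
np.set_printoptions(precision=4,suppress=True)
f=load("pics/side2.npz")
def ony(p,y):
    o,d=ray(f,220+(p[0]+.5)/3-.5,60+(p[1]+.5)/3-.5);return o+d*(y-o[1])/d[1]
for p in[(81,66),(237,70),(92,288),(228,290)]: print("case",ony(p,.066))
for p in[(66,550),(255,553)]:
    o,d=ray(f,220+p[0]/3,60+p[1]/3);print("rack",o+d*(.01-o[2])/d[2])
for p in[(86,388),(250,388)]:
    o,d=ray(f,220+p[0]/3,60+p[1]/3);print("stop top",o+d*(.117-o[2])/d[2])
w=load("pics/w5.npz");s=500/470
W=lambda u,v:(60+(u-330)*s,v*300/282)
for n,p,z in[("b near",(583,120),.195),("b far",(605,247),.195),("a near",(643,112),.195),("a far",(645,238),.195),("rack near",(441,98),.01),("rack far",(451,204),.01),("stop n",(492,108),.117)]:print(n,onz(w,*W(*p),z))
E
```

```text
case [0.467  0.066  0.3827]
case [0.588  0.066  0.3762]
case [0.4632 0.066  0.1942]
case [0.5801 0.066  0.1889]
rack [ 0.4369 -0.0632  0.01  ]
rack [ 0.5974 -0.0739  0.01  ]
stop top [0.4559 0.0266 0.117 ]
stop top [0.5977 0.0193 0.117 ]
b near [0.4722 0.1251 0.195 ]
b far [0.5992 0.1417 0.195 ]
a near [0.4701 0.1785 0.195 ]
a far [0.5929 0.182  0.195 ]
rack near [ 0.4343 -0.0523  0.01  ]
rack far [ 0.596  -0.0655  0.01  ]
stop n [0.4548 0.0346 0.117 ]
```

{"fn": "arm_command", "kwargs": {"increments": [{"slide": [0, 0, -0.7], "delta_rot": [-0.07, -0.4, 0]}, {"slide": [0, 0, -0.8], "delta_rot": [0, 0, 0]}, {"slide": [0, 0, -0.8], "delta_rot": [0, 0, 0]}, {"slide": [0, 0, -0.8], "delta_rot": [0, 0, 0]}, {"slide": [0, 0, -0.75], "delta_rot": [0, 0, 0]}]}}

```text
clock: 7.3
tool_pos: [0.5325, 0.0766, 0.1775]
tool_rot: [0.008, 0.047, 0.999, 0.0]
contact_force: [-0.1, 0.2, -3.3]
finger_gap: 0.0297
finger_force: 60.9
```

{"fn": "arm_command", "kwargs": {"increments": [{"slide": [0, 0, -0.1], "delta_rot": [0, 0, 0]}, {"slide": [0, 0, 0], "delta_rot": [0, 0, 0]}]}}

```text
clock: 7.5
tool_pos: [0.5316, 0.0775, 0.1738]
tool_rot: [0.007, 0.046, 0.999, 0.0]
contact_force: [-0.0, -1.1, -3.3]
finger_gap: 0.03
finger_force: 60.8
```

```bash
python3 - <<'E'
from h import *
need(-4.7,(.529,.081,.155))
from rig import manip
f=manip.grab_frame("side");np.savez("pics/side3.npz",**f)
a=cv2.resize(f["img"][110:260,220:330],(440,600),interpolation=2)
cv2.imwrite("pics/m6.png",a[:,:,::-1])
E
```

```text
slide units [-0.07  0.09 -0.47] rot units [0.   0.19 0.14]
```

View pics/m6.png

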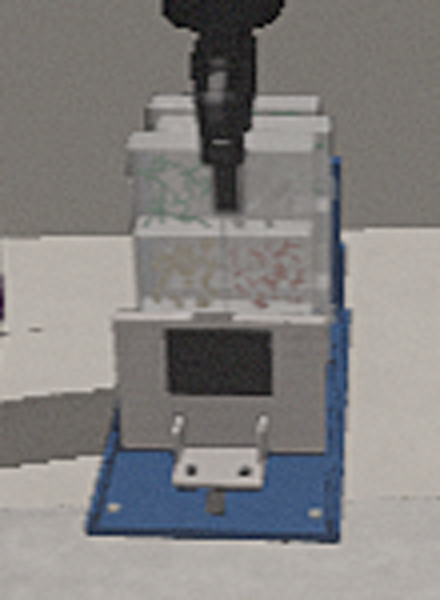

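The case sits centred over the stop's width (columns 130–313 against 115–328). Next I'll lower it gently until it touches the floor. All 10 pictures are now used.

{"fn": "arm_command", "kwargs": {"increments": [{"slide": [0, 0, -0.12], "delta_rot": [0, 0, 0]}, {"slide": [0, 0, -0.1], "delta_rot": [0, 0, 0]}, {"slide": [0, 0, 0], "delta_rot": [0, 0, 0]}]}}

```text
clock: 7.85
tool_pos: [0.5312, 0.0791, 0.1648]
tool_rot: [0.007, 0.045, 0.999, 0.001]
contact_force: [-0.3, -0.5, -4.0]
finger_gap: 0.0299
finger_force: 60.9
```

{"fn": "arm_command", "kwargs": {"increments": [{"slide": [0, 0, -0.06], "delta_rot": [0, 0, 0]}, {"slide": [0, 0, 0], "delta_rot": [0, 0, 0]}]}}

```text
clock: 8.05
tool_pos: [0.531, 0.0792, 0.1621]
tool_rot: [0.007, 0.044, 0.999, 0.001]
contact_force: [-0.9, -0.4, -3.6]
finger_gap: 0.0299
finger_force: 60.9
```

{"fn": "arm_command", "kwargs": {"increments": [{"slide": [0, 0, -0.08], "delta_rot": [0, 0, 0]}, {"slide": [0, 0, 0], "delta_rot": [0, 0, 0]}]}}

```text
clock: 8.25
tool_pos: [0.5308, 0.0791, 0.1585]
tool_rot: [0.006, 0.045, 0.999, 0.0]
contact_force: [-0.0, 0.5, -3.6]
finger_gap: 0.0304
finger_force: 60.9
```

{"fn": "arm_command", "kwargs": {"increments": [{"slide": [0, 0, -0.06], "delta_rot": [0, 0, 0]}, {"slide": [0, 0, 0], "delta_rot": [0, 0, 0]}]}}

```text
clock: 8.45
tool_pos: [0.5308, 0.0791, 0.1561]
tool_rot: [0.006, 0.045, 0.999, 0.0]
contact_force: [-0.2, 0.2, -2.6]
finger_gap: 0.0298
finger_force: 60.9
```

{"fn": "arm_command", "kwargs": {"increments": [{"slide": [0, 0, -0.05], "delta_rot": [0, 0, 0]}, {"slide": [0, 0, 0], "delta_rot": [0, 0, 0]}]}}

```text
clock: 8.65
tool_pos: [0.5309, 0.0791, 0.1542]
tool_rot: [0.007, 0.045, 0.999, 0.0]
contact_force: [-0.0, -0.0, -3.8]
finger_gap: 0.0297
finger_force: 60.9
```

{"fn": "arm_command", "kwargs": {"increments": [{"slide": [0, 0, -0.06], "delta_rot": [0, 0, 0]}, {"slide": [0, 0, 0], "delta_rot": [0, 0, 0]}]}}

```text
clock: 8.85
tool_pos: [0.5309, 0.0791, 0.1518]
tool_rot: [0.007, 0.045, 0.999, 0.0]
contact_force: [-0.3, -0.3, -3.7]
finger_gap: 0.0301
finger_force: 60.9
```

{"fn": "arm_command", "kwargs": {"increments": [{"slide": [0, 0, -0.05], "delta_rot": [0, 0, 0]}, {"slide": [0, 0, 0], "delta_rot": [0, 0, 0]}]}}

```text
clock: 9.05
tool_pos: [0.5313, 0.0792, 0.1517]
tool_rot: [0.007, 0.045, 0.999, 0.0]
contact_force: [-4.9, 0.4, 9.3]
finger_gap: 0.0297
finger_force: 62.5
```

{"fn": "arm_command", "kwargs": {"increments": [{"slide": [0, 0, -0.04], "delta_rot": [0, 0, 0]}, {"slide": [0, 0, 0], "delta_rot": [0, 0, 0]}]}}

```text
clock: 9.25
tool_pos: [0.5315, 0.0793, 0.1517]
tool_rot: [0.007, 0.045, 0.999, 0.0]
contact_force: [-9.6, -0.6, 20.9]
finger_gap: 0.0296
finger_force: 64.1
```

Contact is at TCP z = 0.1517, which matches the floor estimate. I'll unload and open partway.

{"fn": "arm_command", "kwargs": {"increments": [{"slide": [0, 0, 0.07], "delta_rot": [0, 0, 0]}, {"slide": [0, 0, 0], "delta_rot": [0, 0, 0]}]}}

```text
clock: 9.45
tool_pos: [0.5316, 0.0792, 0.1518]
tool_rot: [0.007, 0.045, 0.999, 0.001]
contact_force: [0.1, -0.6, -3.3]
finger_gap: 0.03
finger_force: 61.0
```

{"fn": "arm_command", "kwargs": {"increments": [{"slide": [0, 0, 0], "delta_rot": [0, 0, 0]}, {"slide": [0, 0, 0], "delta_rot": [0, 0, 0]}, {"slide": [0, 0, 0], "delta_rot": [0, 0, 0]}, {"slide": [0, 0, 0], "delta_rot": [0, 0, 0]}], "claw": 0.15}}

```text
clock: 9.85
tool_pos: [0.5312, 0.0791, 0.1512]
tool_rot: [0.007, 0.045, 0.999, 0.001]
contact_force: [-0.1, -0.5, -0.0]
finger_gap: 0.0488
finger_force: 0.0
```

```bash
python3 - <<'E'
from h import *
from rig import manip
f=manip.grab_frame("side");np.savez("pics/side4.npz",**f)
o=load("pics/side3.npz")
g=cv2.cvtColor(f["img"],cv2.COLOR_RGB2GRAY);g0=cv2.cvtColor(o["img"],cv2.COLOR_RGB2GRAY)
# rows of strong vertical gradient (top edge of new case) and left/right edges
for u in(258,262,266,286,290,294):
    c=np.diff(g[125:190,u].astype(int));c0=np.diff(g0[125:190,u].astype(int));print(u,[(125+i,c[i]) for i in np.argsort(-abs(c))[:5]],"|",[(125+i,c0[i]) for i in np.argsort(-abs(c0))[:3]])
E
```

```text
258 [(np.int64(187), np.int64(62)), (np.int64(149), np.int64(57)), (np.int64(133), np.int64(53)), (np.int64(136), np.int64(-44)), (np.int64(175), np.int64(-39))] | [(np.int64(142), np.int64(58)), (np.int64(133), np.int64(46)), (np.int64(136), np.int64(-45))]
262 [(np.int64(187), np.int64(57)), (np.int64(136), np.int64(-47)), (np.int64(133), np.int64(44)), (np.int64(138), np.int64(39)), (np.int64(142), np.int64(-33))] | [(np.int64(136), np.int64(-48)), (np.int64(133), np.int64(40)), (np.int64(138), np.int64(38))]
266 [(np.int64(125), np.int64(108)), (np.int64(133), np.int64(92)), (np.int64(187), np.int64(69)), (np.int64(132), np.int64(-42)), (np.int64(149), np.int64(39))] | [(np.int64(133), np.int64(87)), (np.int64(138), np.int64(40)), (np.int64(168), np.int64(-38))]
286 [(np.int64(138), np.int64(61)), (np.int64(133), np.int64(60)), (np.int64(136), np.int64(-39)), (np.int64(175), np.int64(-38)), (np.int64(188), np.int64(33))] | [(np.int64(133), np.int64(57)), (np.int64(138), np.int64(54)), (np.int64(186), np.int64(49))]
290 [(np.int64(138), np.int64(70)), (np.int64(133), np.int64(53)), (np.int64(137), np.int64(-41)), (np.int64(171), np.int64(40)), (np.int64(188), np.int64(39))] | [(np.int64(138), np.int64(71)), (np.int64(133), np.int64(57)), (np.int64(137), np.int64(-42))]
294 [(np.int64(138), np.int64(66)), (np.int64(133), np.int64(56)), (np.int64(188), np.int64(53)), (np.int64(137), np.int64(-42)), (np.int64(142), np.int64(-38))] | [(np.int64(138), np.int64(67)), (np.int64(133), np.int64(51)), (np.int64(137), np.int64(-44))]
```

The case is released and standing. I'll retract straight up.

{"fn": "arm_command", "kwargs": {"increments": [{"slide": [0, 0, 0.3], "delta_rot": [0, 0, 0]}, {"slide": [0, 0, 0.6], "delta_rot": [0, 0, 0]}, {"slide": [0, 0, 1], "delta_rot": [0, 0, 0]}, {"slide": [0, 0, 1], "delta_rot": [0, 0, 0]}, {"slide": [0, 0, 1], "delta_rot": [0, 0, 0]}]}}

```text
clock: 10.4
tool_pos: [0.5309, 0.0791, 0.3098]
tool_rot: [0.007, 0.045, 0.999, 0.001]
contact_force: [1.2, -0.1, -0.5]
finger_gap: 0.0492
finger_force: 0.0
```

{"fn": "arm_command", "kwargs": {"increments": [{"slide": [0, -1, 0], "delta_rot": [1, -0.08, 0]}, {"slide": [-0.1, -1, 0], "delta_rot": [1, -0.08, 0]}, {"slide": [-0.1, -1, 0], "delta_rot": [1, -0.08, 0]}, {"slide": [-0.1, -0.8, 0], "delta_rot": [1, -0.08, 0]}, {"slide": [0, 0, 0], "delta_rot": [1, -0.08, 0]}], "claw": -1}}

```text
clock: 10.9
tool_pos: [0.5187, -0.0794, 0.3086]
tool_rot: [0.015, 0.049, 0.983, 0.174]
contact_force: [0.3, 0.2, -0.7]
finger_gap: -0.0002
finger_force: 0.0
```

{"fn": "arm_command", "kwargs": {"increments": [{"slide": [0, 0, 0], "delta_rot": [1, -0.08, 0]}, {"slide": [0, 0, 0], "delta_rot": [1, -0.08, 0]}, {"slide": [0, 0, 0], "delta_rot": [1, -0.08, 0]}, {"slide": [0, 0, 0], "delta_rot": [1, -0.08, 0]}, {"slide": [0, 0, 0], "delta_rot": [1, -0.08, 0]}]}}

```text
clock: 11.4
tool_pos: [0.5194, -0.0732, 0.3086]
tool_rot: [0.019, 0.044, 0.938, 0.344]
contact_force: [-0.6, 0.5, -0.1]
finger_gap: -0.0002
finger_force: 0.0
```

```bash
python3 - <<'E'
from h import *
np.set_printoptions(precision=4,suppress=True)
from rig import manip
s=manip.sense();print(s["tool_pos"],Ro.from_quat(np.roll(s["tool_rot"],-1)).as_matrix(),s["finger_gap"],s["qpos"])
f=manip.grab_frame("side");np.savez("pics/side5.npz",**f);t=manip.grab_frame("top");np.savez("pics/top5.npz",**t)
g=cv2.cvtColor(f["img"],cv2.COLOR_RGB2GRAY).astype(int)
# pad (black) centre, case top/left/right edges in the side view
m=cv2.inRange(f["img"],(0,0,0),(50,50,50));m[:185]=0;m[215:]=0;m[:,:250]=0;m[:,300:]=0
n,l,st,c=cv2.connectedComponentsWithStats(m);i=1+np.argmax(st[1:,4]) if n>1 else 0;print("pad",st[i],c[i])
for dy in(-.005,.0,.005,.01,.015,.02,.025,.03):
    o,d=ray(f,*c[i]);P=o+d*(dy-o[1])/d[1];print(P)
for v in(150,160,170,180):
    r=g[v,240:315];e=np.diff(r);print(v,[(240+k,e[k]) for k in sorted(np.argsort(-abs(e))[:6])])
E
```

```text
[ 0.5194 -0.0732  0.3086] [[-0.9954  0.0685  0.0666]
 [ 0.0953  0.7589  0.6442]
 [-0.0064  0.6476 -0.762 ]] -0.00016958441249637074 [ 0.482   0.3536  0.029   1.749  -0.6569  1.4074  2.2234]
pad [262 193  26  16 340] [274.7176 200.4441]
[ 0.5233 -0.005   0.1004]
[0.5232 0.     0.0974]
[0.5231 0.005  0.0943]
[0.523  0.01   0.0913]
[0.5228 0.015  0.0882]
[0.5227 0.02   0.0852]
[0.5226 0.025  0.0821]
[0.5225 0.03   0.0791]
150 [(np.int64(252), np.int64(20)), (np.int64(287), np.int64(-14)), (np.int64(298), np.int64(-13)), (np.int64(301), np.int64(-19)), (np.int64(302), np.int64(-33)), (np.int64(304), np.int64(42))]
160 [(np.int64(265), np.int64(-18)), (np.int64(299), np.int64(16)), (np.int64(301), np.int64(-43)), (np.int64(302), np.int64(-58)), (np.int64(304), np.int64(55)), (np.int64(305), np.int64(22))]
170 [(np.int64(252), np.int64(-33)), (np.int64(253), np.int64(-36)), (np.int64(301), np.int64(-28)), (np.int64(302), np.int64(-45)), (np.int64(304), np.int64(81)), (np.int64(305), np.int64(53))]
180 [(np.int64(253), np.int64(-34)), (np.int64(254), np.int64(-23)), (np.int64(285), np.int64(23)), (np.int64(301), np.int64(-37)), (np.int64(302), np.int64(-67)), (np.int64(305), np.int64(120))]
```

The case still stands, and the pad is at about (0.523, 0.020, 0.085). I'll come down behind it.

{"fn": "arm_command", "kwargs": {"increments": [{"slide": [0, 0, -0.95], "delta_rot": [0, 0, 0]}, {"slide": [0, 0, -0.95], "delta_rot": [0, 0, 0]}, {"slide": [0, 0, -0.95], "delta_rot": [0, 0, 0]}, {"slide": [0, 0, -0.95], "delta_rot": [0, 0, 0]}, {"slide": [0, 0, -0.95], "delta_rot": [0, 0, 0]}]}}

```text
clock: 12.0
tool_pos: [0.52, -0.0725, 0.1171]
tool_rot: [0.019, 0.043, 0.938, 0.342]
contact_force: [1.1, -0.2, -0.4]
finger_gap: 0.0
finger_force: 0.0
```

{"fn": "arm_command", "kwargs": {"increments": [{"slide": [0, 0, -0.9], "delta_rot": [0, 0, 0]}, {"slide": [0, 0.6, 0], "delta_rot": [0, 0, 0]}, {"slide": [0, 0.5, 0], "delta_rot": [0, 0, 0]}, {"slide": [0, 0, 0], "delta_rot": [0, 0, 0]}]}}

```text
clock: 12.4
tool_pos: [0.5194, -0.024, 0.083]
tool_rot: [0.018, 0.041, 0.938, 0.345]
contact_force: [-0.3, 0.3, 0.1]
finger_gap: -0.0
finger_force: 0.0
```

{"fn": "arm_command", "kwargs": {"increments": [{"slide": [0.02, 0.2, 0], "delta_rot": [0, 0, 0]}, {"slide": [0.02, 0.2, 0], "delta_rot": [0, 0, 0]}, {"slide": [0.02, 0.2, 0], "delta_rot": [0, 0, 0]}, {"slide": [0.02, 0.2, 0], "delta_rot": [0, 0, 0]}]}}

```text
clock: 12.8
tool_pos: [0.5227, 0.0035, 0.0818]
tool_rot: [0.019, 0.044, 0.938, 0.343]
contact_force: [0.0, -0.2, 0.2]
finger_gap: 0.0001
finger_force: 0.0
```

{"fn": "arm_command", "kwargs": {"increments": [{"slide": [0.02, 0.15, 0], "delta_rot": [0, 0, 0]}, {"slide": [0.02, 0.15, 0], "delta_rot": [0, 0, 0]}, {"slide": [0.02, 0.15, 0], "delta_rot": [0, 0, 0]}, {"slide": [0.02, 0.15, 0], "delta_rot": [0, 0, 0]}]}}

```text
clock: 13.2
tool_pos: [0.5253, 0.027, 0.0811]
tool_rot: [0.018, 0.045, 0.938, 0.343]
contact_force: [-1.4, -2.0, 0.7]
finger_gap: -0.0001
finger_force: 1.1
```

{"fn": "arm_command", "kwargs": {"increments": [{"slide": [0.01, 0.12, 0], "delta_rot": [0, 0, 0]}, {"slide": [0.01, 0.12, 0], "delta_rot": [0, 0, 0]}, {"slide": [0.01, 0.12, 0], "delta_rot": [0, 0, 0]}, {"slide": [0.01, 0.12, 0], "delta_rot": [0, 0, 0]}, {"slide": [0.01, 0.12, 0], "delta_rot": [0, 0, 0]}]}}

```text
clock: 13.7
tool_pos: [0.5273, 0.0507, 0.0811]
tool_rot: [0.018, 0.044, 0.938, 0.343]
contact_force: [-2.3, -4.4, 2.3]
finger_gap: 0.0
finger_force: 2.3
```

{"fn": "arm_command", "kwargs": {"increments": [{"slide": [0.01, 0.1, 0], "delta_rot": [0, 0, 0]}, {"slide": [0.01, 0.1, 0], "delta_rot": [0, 0, 0]}, {"slide": [0.01, 0.1, 0], "delta_rot": [0, 0, 0]}, {"slide": [0.01, 0.1, 0], "delta_rot": [0, 0, 0]}, {"slide": [0.01, 0.1, 0], "delta_rot": [0, 0, 0]}]}}

```text
clock: 14.2
tool_pos: [0.5291, 0.0707, 0.0811]
tool_rot: [0.018, 0.044, 0.938, 0.343]
contact_force: [-3.4, -4.2, 0.6]
finger_gap: 0.0002
finger_force: 2.3
```

```bash
cat > chk.py <<'E'
from h import *
from rig import manip
f=manip.grab_frame("side");g=cv2.cvtColor(f["img"],cv2.COLOR_RGB2GRAY).astype(int)
o=load("pics/side3.npz")
for u in(256,262,288,294):
    e=np.diff(g[115:200,u]);print(u,[(int(115+k),int(e[k])) for k in sorted(np.argsort(-abs(e))[:7])])
s=manip.sense();print(s["clock"],s["tool_pos"],s["contact_force"])
E
python3 chk.py
```

```text
256 [(122, 69), (173, 24), (174, 24), (176, 23), (177, 52), (178, -47), (179, -27)]
262 [(117, 28), (118, 19), (174, 25), (175, -27), (176, -29), (183, 26), (184, 53)]
288 [(138, 77), (147, -99), (151, 99), (177, 59), (179, -61), (181, -59), (197, 92)]
294 [(133, 45), (137, -46), (138, 65), (142, -37), (167, 39), (177, 56), (179, -67)]
14.25 [0.52912517 0.07164124 0.08119018] [-1.57624364 -2.69957577 -0.11241599]
```

{"fn": "arm_command", "kwargs": {"increments": [{"slide": [0.005, 0.08, 0], "delta_rot": [0, 0, 0]}, {"slide": [0.005, 0.08, 0], "delta_rot": [0, 0, 0]}, {"slide": [0.005, 0.08, 0], "delta_rot": [0, 0, 0]}, {"slide": [0.005, 0.08, 0], "delta_rot": [0, 0, 0]}]}}

```text
clock: 14.65
tool_pos: [0.5302, 0.0832, 0.0811]
tool_rot: [0.019, 0.045, 0.938, 0.343]
contact_force: [-2.4, -5.7, 0.3]
finger_gap: -0.0002
finger_force: 2.5
```

{"fn": "arm_command", "kwargs": {"increments": [{"slide": [0.005, 0.07, 0], "delta_rot": [0, 0, 0]}, {"slide": [0.005, 0.07, 0], "delta_rot": [0, 0, 0]}, {"slide": [0.005, 0.07, 0], "delta_rot": [0, 0, 0]}]}}

```text
clock: 14.95
tool_pos: [0.5309, 0.0916, 0.0811]
tool_rot: [0.019, 0.045, 0.938, 0.343]
contact_force: [-1.8, -5.5, 0.9]
finger_gap: 0.0001
finger_force: 2.4
```

```bash
python3 chk.py
```

```text
256 [(119, 48), (128, -27), (154, 32), (168, 54), (169, -23), (173, 90), (175, -59)]
262 [(115, 44), (116, 17), (169, 28), (171, -35), (172, -20), (178, 41), (179, 31)]
288 [(134, 66), (138, 69), (142, -54), (143, -63), (147, 51), (177, -63), (193, 85)]
294 [(124, -39), (128, 44), (133, 55), (137, -41), (138, 64), (173, 34), (175, -47)]
15.0 [0.53089361 0.09215181 0.08114341] [-2.67400957 -4.81691394  0.19327512]
```

{"fn": "arm_command", "kwargs": {"increments": [{"slide": [0.004, 0.05, 0], "delta_rot": [0, 0, 0]}, {"slide": [0.004, 0.05, 0], "delta_rot": [0, 0, 0]}, {"slide": [0.004, 0.05, 0], "delta_rot": [0, 0, 0]}]}}

```text
clock: 15.3
tool_pos: [0.5314, 0.0969, 0.081]
tool_rot: [0.019, 0.045, 0.938, 0.343]
contact_force: [-3.5, -6.8, 3.4]
finger_gap: -0.0001
finger_force: 3.6
```

{"fn": "arm_command", "kwargs": {"increments": [{"slide": [0.004, 0.05, 0], "delta_rot": [0, 0, 0]}, {"slide": [0.004, 0.05, 0], "delta_rot": [0, 0, 0]}]}}

```text
clock: 15.5
tool_pos: [0.5317, 0.1009, 0.0811]
tool_rot: [0.019, 0.045, 0.938, 0.343]
contact_force: [-3.8, -8.5, 3.9]
finger_gap: 0.0001
finger_force: 4.7
```

```bash
python3 chk.py
```

```text
256 [(118, 30), (152, 35), (168, 49), (169, -50), (171, 57), (172, 37), (173, -68)]
262 [(136, 23), (167, 27), (168, -22), (169, -31), (170, -24), (176, 43), (177, 31)]
288 [(132, 57), (133, 60), (140, -72), (141, -73), (146, 62), (172, 99), (192, 58)]
294 [(121, -50), (127, 34), (133, 51), (162, 36), (166, -37), (172, 47), (174, -59)]
15.55 [0.53175612 0.10109757 0.08107947] [-3.89353389 -6.24024728  2.97159567]
```

{"fn": "arm_command", "kwargs": {"increments": [{"slide": [0.004, 0.05, 0], "delta_rot": [0, 0, 0]}, {"slide": [0.004, 0.05, 0], "delta_rot": [0, 0, 0]}]}}

```text
clock: 15.75
tool_pos: [0.532, 0.1041, 0.081]
tool_rot: [0.019, 0.045, 0.938, 0.342]
contact_force: [-4.8, -9.9, 5.5]
finger_gap: -0.0003
finger_force: 5.0
```

{"fn": "arm_command", "kwargs": {"increments": [{"slide": [0.004, 0.04, 0], "delta_rot": [0, 0, 0]}, {"slide": [0.004, 0.04, 0], "delta_rot": [0, 0, 0]}]}}

```text
clock: 15.95
tool_pos: [0.5323, 0.1067, 0.0809]
tool_rot: [0.019, 0.045, 0.938, 0.342]
contact_force: [-8.1, -15.3, 10.7]
finger_gap: -0.0002
finger_force: 8.5
```

{"fn": "arm_command", "kwargs": {"increments": [{"slide": [0, 0.025, 0], "delta_rot": [0, 0, 0]}, {"slide": [0, 0, 0], "delta_rot": [0, 0, 0]}]}}

```text
clock: 16.15
tool_pos: [0.5323, 0.1067, 0.081]
tool_rot: [0.019, 0.046, 0.939, 0.342]
contact_force: [-7.0, -15.5, 8.5]
finger_gap: 0.0001
finger_force: 7.5
```

```bash
cat > stop.py <<'E'
from h import *
from rig import manip
np.set_printoptions(precision=4,suppress=True)
t=manip.grab_frame("top");np.savez("pics/topN.npz",**t);s=manip.sense();print(s["clock"],s["tool_pos"],s["contact_force"])
f=manip.grab_frame("side");np.savez("pics/sideN.npz",**f)
# stop front foot: white bracket in side view vs initial
for n in("pics/side0.npz","pics/sideN.npz"):
    f=load(n);h=f["img"].astype(int);m=((h.min(2)>110)&(h.max(2)-h.min(2)<40)).astype(np.uint8);m[:205]=0;m[245:]=0;m[:,:258]=0;m[:,292:]=0
    k,l,st,c=cv2.connectedComponentsWithStats(m)
    for i in range(1,k):
        if st[i,4]>25: print(n,st[i],c[i],onz(f,st[i,0]+st[i,2]/2,st[i,1]+st[i,3]-.5,.004))
E
python3 stop.py
```

```text
16.2 [0.5323 0.1066 0.081 ] [ -8.6923 -13.809    8.6576]
pics/side0.npz [280 205  12  10  29] [286.7241 210.1379] [0.552  0.0748 0.004 ]
pics/side0.npz [263 222  23  10 194] [274.5   226.299] [ 0.5196 -0.0067  0.004 ]
pics/sideN.npz [267 205  22   7  76] [278.2105 208.2895] [0.5292 0.0915 0.004 ]
```

{"fn": "arm_command", "kwargs": {"increments": [{"slide": [0, 0.05, 0], "delta_rot": [0, 0, 0]}, {"slide": [0, 0, 0], "delta_rot": [0, 0, 0]}]}}

```text
clock: 16.45
tool_pos: [0.5324, 0.1068, 0.0809]
tool_rot: [0.02, 0.046, 0.939, 0.341]
contact_force: [-10.3, -19.2, 13.0]
finger_gap: -0.0
finger_force: 10.3
```

{"fn": "arm_command", "kwargs": {"increments": [{"slide": [0, 0.05, 0], "delta_rot": [0, 0, 0]}, {"slide": [0, 0, 0], "delta_rot": [0, 0, 0]}, {"slide": [0, 0, 0], "delta_rot": [0, 0, 0]}]}}

```text
clock: 16.75
tool_pos: [0.5325, 0.1069, 0.0808]
tool_rot: [0.02, 0.047, 0.939, 0.34]
contact_force: [-12.9, -25.9, 16.8]
finger_gap: 0.0
finger_force: 13.3
```

The row is tight: the TCP does not move while the push has risen to 26 N. I'll back off straight and away.

{"fn": "arm_command", "kwargs": {"increments": [{"slide": [0, -0.15, 0], "delta_rot": [0, 0, 0]}, {"slide": [0, -0.3, 0], "delta_rot": [0, 0, 0]}, {"slide": [0, -0.8, 0], "delta_rot": [0, 0, 0]}, {"slide": [0, -1, 0.3], "delta_rot": [0, 0, 0]}, {"slide": [0, -1, 0.6], "delta_rot": [0, 0, 0]}]}}

```text
clock: 17.25
tool_pos: [0.5313, -0.0154, 0.1166]
tool_rot: [0.017, 0.044, 0.938, 0.344]
contact_force: [1.1, -0.2, -0.3]
finger_gap: -0.0004
finger_force: 0.0
```

{"fn": "arm_command", "kwargs": {"increments": [{"slide": [0, -0.3, 1], "delta_rot": [0, 0, 0]}, {"slide": [0, 0, 1], "delta_rot": [0, 0, 0]}, {"slide": [0, 0, 1], "delta_rot": [0, 0, 0]}, {"slide": [0, 0, 1], "delta_rot": [0, 0, 0]}, {"slide": [0, 0, 0], "delta_rot": [0, 0, 0]}]}}

```text
clock: 17.75
tool_pos: [0.5355, -0.0277, 0.2832]
tool_rot: [0.023, 0.042, 0.938, 0.343]
contact_force: [0.6, -0.4, 0.4]
finger_gap: 0.0
finger_force: 0.0
```

```bash
python3 stop.py; python3 - <<'E'
from h import *
f=load("pics/sideN.npz");g=cv2.cvtColor(f["img"],cv2.COLOR_RGB2GRAY).astype(int)
for u in(258,266,276,286,296):
    e=np.diff(g[115:200,u]);print(u,[(int(115+k),int(e[k])) for k in sorted(np.argsort(-abs(e))[:9])])
t=load("pics/topN.npz");g=cv2.cvtColor(t["img"],cv2.COLOR_RGB2GRAY).astype(int)
for v in(195,215,230):
    print(v,g[v,150:262:2].tolist())
E
```

```text
17.8 [ 0.5342 -0.0275  0.2804] [ 0.1523  0.2165 -0.3193]
pics/side0.npz [280 205  12  10  29] [286.7241 210.1379] [0.552  0.0748 0.004 ]
pics/side0.npz [263 222  23  10 194] [274.5   226.299] [ 0.5196 -0.0067  0.004 ]
pics/sideN.npz [267 205  22   7 135] [277.4444 208.0296] [0.5292 0.0915 0.004 ]
258 [(118, 64), (119, 47), (135, -28), (140, 76), (144, -33), (160, 29), (165, -40), (171, 55), (172, -64)]
266 [(127, 69), (130, 43), (132, 51), (141, -38), (143, 54), (171, 51), (172, -48), (174, -59), (190, 66)]
276 [(144, 51), (145, 57), (165, -33), (171, 41), (173, -31), (174, -49), (175, -37), (190, 48), (191, 35)]
286 [(116, 90), (132, 58), (161, 38), (165, -31), (171, 90), (173, -45), (174, -43), (175, -38), (190, 58)]
296 [(132, 54), (135, -22), (136, 24), (145, -29), (161, 29), (165, -29), (170, -14), (171, 52), (173, -62)]
195 [206, 207, 206, 209, 206, 172, 170, 173, 182, 194, 208, 197, 174, 169, 175, 183, 204, 210, 191, 175, 175, 173, 192, 194, 181, 151, 175, 136, 137, 206, 137, 62, 64, 72, 83, 85, 83, 85, 83, 89, 84, 83, 82, 82, 82, 85, 88, 84, 83, 84, 78, 83, 84, 82, 80, 84]
215 [204, 207, 208, 198, 170, 178, 188, 190, 202, 203, 177, 177, 179, 189, 200, 207, 206, 173, 165, 159, 174, 203, 191, 168, 103, 148, 142, 183, 206, 85, 37, 44, 137, 217, 219, 218, 220, 223, 224, 218, 160, 82, 87, 93, 82, 80, 89, 84, 85, 82, 85, 87, 81, 81, 83, 87]
230 [211, 203, 154, 87, 88, 63, 48, 54, 66, 113, 131, 144, 175, 166, 155, 144, 133, 93, 128, 109, 121, 142, 177, 189, 211, 201, 197, 205, 100, 66, 71, 81, 80, 84, 86, 81, 86, 81, 78, 87, 83, 85, 83, 83, 82, 83, 88, 87, 86, 87, 88, 82, 86, 85, 88, 84]
```

```bash
python3 -c "
from rig import manip
print(manip.close_job())"
```

```text
the job is handed in; nothing more can be done
None
```

I filed the clear case in the rack, released it upright, and pushed the stop up until the row was tight at about 26 N on the pad; the job was handed in at about 18 s, and no verdict came back.

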